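# Draw one bottle from a packed crate and weigh it

## Task

One of the nine bottles packed tightly in the crate has a narrow stopper instead of a wide screw cap. Draw it straight up out of the crate without disturbing its neighbours, set it down gently (do not drop it) and upright in the middle of the balance's pan, and let go. Only when it stands there by itself, press the balance's key right down and let it spring back; leave everything else where it is.

Things in the scene. Friction and masses are not known exactly. Their poses are not given: they have to be found in the camera images.
- sample_bottle: Bottle to weigh, about 0.15 kg: round, white, 52 mm in diameter, 155 high. Body straight up to 104 mm, shoulder narrowing to a 23 mm neck at 118, then a tall narrow grey stopper, 22 in diameter, 124 to 155 mm above the foot (grip it here; it is fixed on). Origin: centre of the underside, z up. It stands in the middle of the crate, or of its front, far or right side, not in a corner.
- crate: Open grey crate, fixed: 168 mm square (174 over the rim), 80 high, walls and floor 5 thick. Nine bottles stand on its floor 3 by 3, 52.5 mm apart along its x and y, practically touching each other and the walls. Origin: centre of the underside, x and y along the walls. From the stopper's axis to the next cap's edge: 58 mm along the crate's diagonals, 36 mm along the rows.
- balance: White bench balance, does not move: 210 mm deep (its x) and 130 wide (its y). Low front part 34 mm high with a small green display and the key, towards the robot (-x); rear part 48 high carrying the pan. Origin: centre of the underside.
- microscope: Large microscope, fixed, between the crate and the balance; an obstacle to go round. Origin: under its middle, x away from the robot. It spans y -0.10 to 0.10 m and is 0.42 m high; its foot begins at x = -0.16 and its two eyepieces overhang the front to x = -0.245 at heights from 0.34 to 0.42 m, y -0.055 to 0.055. Carry things past in front, close to the robot; keep the forearm clear of it too.
- pan_center (a point): Centre of the upper face of the balance's round flat steel pan, 120 mm in diameter, 58 mm above the worktop (fixed, does not sink).
- balance_key_top (a point): Centre of the top of the balance's round grey push key (30 mm in diameter, on the front part, left of the display as the robot sees it); 117 mm from the pan's centre. It is pressed straight down.
- balance_key (a joint): Travel of the key in m: 0 released, 0.006 fully pressed (5 N there); it springs back when let go. It counts as pressed from 0.0045.
- bottle_1: Neighbour bottle in the crate: same white body as the one to weigh, but with a wide grey screw cap, 32 mm in diameter, from 122 to 146 mm above the foot. Origin: centre of the underside.
- bottle_2: Neighbour bottle in the crate: same white body as the one to weigh, but with a wide grey screw cap, 32 mm in diameter, from 122 to 146 mm above the foot. Origin: centre of the underside.
- bottle_3: Neighbour bottle in the crate: same white body as the one to weigh, but with a wide grey screw cap, 32 mm in diameter, from 122 to 146 mm above the foot. Origin: centre of the underside.
- bottle_4: Neighbour bottle in the crate: same white body as the one to weigh, but with a wide grey screw cap, 32 mm in diameter, from 122 to 146 mm above the foot. Origin: centre of the underside.
- bottle_5: Neighbour bottle in the crate: same white body as the one to weigh, but with a wide grey screw cap, 32 mm in diameter, from 122 to 146 mm above the foot. Origin: centre of the underside.
- bottle_6: Neighbour bottle in the crate: same white body as the one to weigh, but with a wide grey screw cap, 32 mm in diameter, from 122 to 146 mm above the foot. Origin: centre of the underside.
- bottle_7: Neighbour bottle in the crate: same white body as the one to weigh, but with a wide grey screw cap, 32 mm in diameter, from 122 to 146 mm above the foot. Origin: centre of the underside.
- bottle_8: Neighbour bottle in the crate: same white body as the one to weigh, but with a wide grey screw cap, 32 mm in diameter, from 122 to 146 mm above the foot. Origin: centre of the underside.
- petri_dish: Bystander on the worktop: clear petri dish, 62 mm across, 15 high. Origin: centre of the underside.
- vial: Bystander on the worktop: screw-cap glass vial, 23 mm across, 58 high. Origin: centre of the underside.
- dropper: Bystander on the worktop: small oil dropper bottle, 27 mm across, 80 high. Origin: centre of the underside.
Mind the look-alikes: they are no part of the job. Leave any purple or yellow look-alike of the sample_bottle alone.

How it is judged:
By the outcome, as a careful person would: the job done as asked, in the order asked, and still so for the second after the job is handed in, with the robot touching nothing.
It also fails if it takes over 64 s, if anything falls off the work surface, if the arm or the gripper's body presses on something with over 40 N, if the wrist force passes 120 N, or if a joint passes its speed limit or range.

## Robot

A 6-joint arm with a two-finger parallel gripper is mounted at the origin on a cart in front of the work surface, level with it; the furniture and walls round the work are solid. World frame = base frame: x ahead of the robot, y to its left, z up, the work surface at z = 0. Lengths are in m, angles in rad, forces in N, time in s.
With the tool pointing down it reaches from about 0.25 to 0.85 m from the base axis. Payload 12.5 kg.
Tool frame: the origin (TCP) lies on the centre line of the jaws, within the pads' length; the fingertips stand 8 mm ahead of it and the grasp point (between the pads) lies 11 mm behind it; z points along the fingers, y is the line along which they close (so a half turn about z gives the same grasp; the last joint's range is limited). The gripper opens to 93 mm and grips with 3 to 60 N. Pads are 15 mm wide; open, the fingers measure 128 mm over their backs; the gripper's body (75 mm by 188 mm) begins 65 mm behind the grasp point.
Start: joints at [-1.385, 0.351, 1.652, -0, 1.139, -0.085], TCP at [0.147, -0.53, 0.227] pointing down, gripper open.
Joint ranges: [-2.75, 2.75], [-0.79, 2.1], [0.01, 2.65], [-1.57, 4.71], [0.07, 3.14], [-2.87, 2.87]. Speed limits (rad/s): [2.22, 2.22, 2.79, 3.14, 3.14, 3.14].

## Interface

Orientations are given as a unit quaternion [w, x, y, z].
In Python, from rig import robot, grab_frame, camera_params, boxes_of, pinpoint gives the robot as it stands.
- The arm moves only by the shell command python3 -m jog 'ROWS' [OPENING]. ROWS is a JSON object with one list for each field, all of the same length, 1 to 5, a row being the entries at one place: tx, ty, tz (the shift in m), spin (a turn about the tool's z in rad); each row is the pose to reach, as a shift and turn from the pose commanded when the command began, along the tool's axes at that moment; what a row does not reach only later rows make up. A row lasts 1/12 s, in which the tool goes at most 0.0417 m and 0.125 rad, less where a joint would pass 70% of its speed; a pose out of reach is approached as far as the arm can. OPENING is the finger opening in m, set as the command begins (- or left out keeps the last). The fingers move at their own pace and stop on an object; the grip force is fixed at half the most. Time passes only in rows, so rows that do not move let the fingers close. It prints the time, the measured TCP pose, the force, the opening and the grip force at its end. Input that does not fit is refused with a message, and nothing moves.
- robot.read_state(): the state, without advancing time (a new reading comes with each control period).
- grab_frame(name): name is "side" or "top" or "wrist"; returns the picture (384x512x3 uint8, red, green, blue); there is no depth.
- camera_params(name): a dict with "fx", "fy", "cx", "cy" (pixels), "pose" (4x4, takes a point from camera to world coordinates). Camera axes: x right, y down, z forward; pixel columns grow to the right and rows downward; lengths in m; the calibration is good to about 2 mm. A picture is of the moment at which its call begins: read the wrist's pose just before it. camera_params takes no time and is no camera call; for the wrist camera it gives the pose at the moment of the call.
- robot.sign_off(): hands the job in; it is judged then, once.
Trained networks look in the newest picture that a camera, given by its name, has taken for a name from the list of things; names that differ only in an ending like _2 or _b are one class to them, and where a whole thing is asked for, a point or a joint stands for the part that bears it (a point fixed in the world has none). Each returns a list of dicts, best first, with "conf" (0 to 1); they miss things now and then, are a little off and sometimes report something else, mostly with a low value. They report only what shows in the picture. A call takes as long as a camera call. They do not tell look-alikes from the thing itself.
- boxes_of(camera, target): "pixel" ([column, row] in pixels, amid what is visible of it).
- pinpoint(camera, target): "pixel" ([column, row] in pixels: a listed point, or the origin of a listed thing).
The state is a dict: "t": time; "joint_pos": joint angles; "qd": joint speeds; "effort": joint torques, N m; "position": TCP position; "tcp_rot": TCP orientation; "ft_force": force on the tool from outside, world axes, zero at the start; "moment": the same for the moment, N m; "gripper_width": finger opening in m; "finger_force": force on a finger pad.
Only numpy, scipy, OpenCV 4.12 (cv2) and the standard library are available. Lean on these libraries where they do the work, as an engineer would, in place of code of your own. Each camera call takes 0.05 s, during which the arm holds its last target. There are 200 camera calls.

## Working session

There is one attempt and no reset: what is moved stays moved. The work goes in short steps, Python scripts to look and compute and a shell command to move; the robot and the scene stay as the last step left them, time stands still between calls to the robot, and variables do not carry over. Pictures are saved under pics/ and viewed, at most 12 in all, crops included, and the job is handed in when it is done.

```bash
mkdir -p pics; ls; cat > h.py <<'E'
import numpy as np, cv2
from rig import robot, grab_frame, camera_params, boxes_of, pinpoint
def ray(cam,px,z,p=None):
    p=p or camera_params(cam); T=np.array(p["pose"])
    d=T[:3,:3]@np.array([(px[0]-p["cx"])/p["fx"],(px[1]-p["cy"])/p["fy"],1]); o=T[:3,3]
    return o+d*(z-o[2])/d[2]
def proj(cam,X,p=None):
    p=p or camera_params(cam); T=np.array(p["pose"]); c=T[:3,:3].T@(np.array(X)-T[:3,3])
    return [p["fx"]*c[0]/c[2]+p["cx"],p["fy"]*c[1]/c[2]+p["cy"]]
def save(cam,n):
    im=grab_frame(cam); cv2.imwrite(f"pics/{n}.png",im[:,:,::-1]); return im
E
python3 - <<'E'
from h import *
a=save("top","a");b=save("side","b")
cv2.imwrite("pics/ab.png",cv2.resize(np.vstack([a,b]),None,fx=.78,fy=.78)[:,:,::-1])
np.set_printoptions(precision=4,suppress=True)
for c in("top","side"):
    print(c,np.array(camera_params(c)["pose"])[:3])
    for t,z in(("sample_bottle",0.005),("crate",0),("balance",0),("pan_center",.058),("balance_key_top",.036),("microscope",0),("bottle_1",.005)):
        for r in pinpoint(c,t)[:9]: print(c,t,round(r["conf"],2),np.round(r["pixel"]),ray(c,r["pixel"],z)[:2])
s=robot.read_state();print(s)
E
```

```text
pics
top [[-0.2494 -0.9255  0.2849  0.2395]
 [-0.9684  0.2372 -0.0771  0.1435]
 [ 0.0037 -0.2951 -0.9555  1.0894]]
top sample_bottle 0.94 [262. 172.] [0.6072 0.0043]
top sample_bottle 0.91 [340. 175.] [ 0.5395 -0.2116]
top sample_bottle 0.82 [274. 199.] [ 0.5175 -0.0069]
top sample_bottle 0.61 [346. 130.] [ 0.6749 -0.2756]
top crate 0.37 [300. 170.] [ 0.5847 -0.1062]
top balance 0.92 [140. 242.] [0.4913 0.3857]
top pan_center 0.89 [122. 222.] [0.5444 0.4107]
top pan_center 0.66 [284. 250.] [0.3653 0.0118]
top balance_key_top 0.62 [144. 263.] [0.4265 0.3779]
top bottle_1 0.89 [315. 164.] [ 0.5925 -0.1539]
top bottle_1 0.83 [312. 201.] [ 0.4859 -0.1097]
top bottle_1 0.82 [327. 199.] [ 0.4814 -0.1538]
top bottle_1 0.75 [137. 238.] [0.5032 0.3919]
top bottle_1 0.74 [305. 187.] [ 0.5304 -0.1028]
top bottle_1 0.64 [299. 168.] [ 0.5905 -0.1026]
top bottle_1 0.59 [345. 191.] [ 0.4908 -0.2112]
top bottle_1 0.59 [328. 159.] [ 0.5975 -0.1941]
top bottle_1 0.48 [144. 260.] [0.4392 0.3827]
side [[-0.6636 -0.6415  0.385  -0.0074]
 [-0.748   0.5612 -0.3542  0.55  ]
 [ 0.0111 -0.523  -0.8523  1.2446
[... 737 characters left out ...]
.5531 -0.1666]
side bottle_1 0.7 [321. 166.] [ 0.4852 -0.2169]
side bottle_1 0.7 [297. 187.] [ 0.4789 -0.0928]
side bottle_1 0.66 [289. 156.] [ 0.59   -0.1616]
side bottle_1 0.55 [311. 176.] [ 0.4788 -0.1594]
{'t': 0.8, 'joint_pos': array([-1.3846,  0.3507,  1.6518,  0.    ,  1.1391, -0.0846]), 'qd': array([-0.0023, -0.0001, -0.0001,  0.    , -0.0001,  0.0008]), 'effort': array([  0.0007, -49.7218, -28.548 ,   0.07  ,   0.022 ,  -0.    ]), 'position': array([ 0.1472, -0.5299,  0.2266]), 'tcp_rot': array([-0.    ,  0.9908,  0.135 ,  0.    ]), 'ft_force': array([ 0.0451,  0.4914, -0.2881]), 'moment': array([-0.0391, -0.0261,  0.0647]), 'finger_force': 0.0, 'gripper_width': 0.09280038544018863}
```

View pics/a.png

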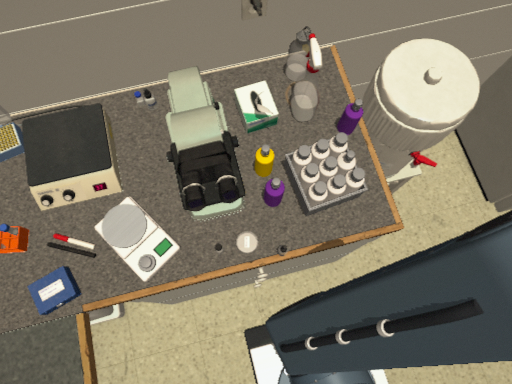

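View pics/b.png

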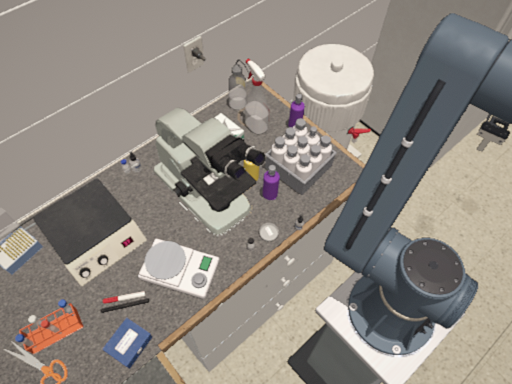

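The stopper bottle looks like the one at about (0.54, -0.21), right side middle. I'll check that with an enlarged crop and the microscope's position.

```bash
python3 - <<'E'
from h import *
a=cv2.imread("pics/a.png");b=cv2.imread("pics/b.png")
A=cv2.resize(a[120:220,270:380],None,fx=5,fy=5,interpolation=2)[:500,:400]
A=cv2.resize(a[122:217,278:373],(400,400),interpolation=2);B=cv2.resize(b[110:195,260:345],(400,400),interpolation=2)
cv2.imwrite("pics/c.png",np.hstack([A,B]))
np.set_printoptions(precision=4,suppress=True)
for c in("top","side"):
    for t in ("microscope",):
        grab_frame(c)
        for r in boxes_of(c,t)[:2]: print(c,t,r["conf"],r["pixel"])
    for dx in (-1,0,1):
        for dy in (-1,0,1):
            q=proj(c,[.54+.0525*dx,-.157+.0525*dy,.155]);print(c,dx,dy,np.round(q))
print("foot front corners",ray("top",(200,216),0.0),ray("top",(242,208),0))
print("eyepieces",ray("top",(193,193),.38),ray("top",(229,189),.38))
print("bystanders",[ray("top",p,.0)[:2] for p in((247,242),(218,247),(284,250))])
E
```

```text
top -1 -1 [359. 175.]
top -1 0 [339. 180.]
top -1 1 [319. 185.]
top 0 -1 [352. 156.]
top 0 0 [332. 161.]
top 0 1 [313. 166.]
top 1 -1 [345. 138.]
top 1 0 [326. 142.]
top 1 1 [307. 147.]
side microscope 0.56 [288.0, 135.7]
side -1 -1 [326. 140.]
side -1 0 [314. 148.]
side -1 1 [303. 157.]
side 0 -1 [314. 130.]
side 0 0 [303. 138.]
side 0 1 [291. 147.]
side 1 -1 [303. 121.]
side 1 0 [291. 129.]
side 1 1 [280. 137.]
foot front corners [0.5233 0.2092 0.    ] [0.5164 0.0882 0.    ]
eyepieces [0.4709 0.1895 0.38  ] [0.4618 0.1222 0.38  ]
bystanders [array([0.4184, 0.0985]), array([0.4249, 0.1798]), array([0.3714, 0.005 ])]
```

View pics/c.png

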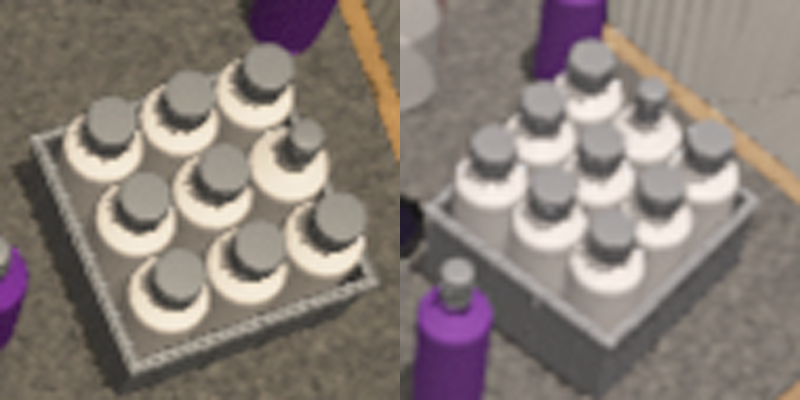

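The right crate picture and the left one both show the narrow stopper in the middle of the right (-y) side, at about top px (351,154) and side px (314,130). Next I compute the stopper, crate yaw and canister clearance.

```bash
cat >> h.py <<'E'
def tri(obs): # [(params,px)]
    A=[];b=[]
    for p,px in obs:
        T=np.array(p["pose"]);d=T[:3,:3]@np.array([(px[0]-p["cx"])/p["fx"],(px[1]-p["cy"])/p["fy"],1]);d/=np.linalg.norm(d)
        M=np.eye(3)-np.outer(d,d);A.append(M);b.append(M@T[:3,3])
    return np.linalg.lstsq(np.vstack(A),np.hstack(b),rcond=None)[0]
E
python3 - <<'E'
from h import *
np.set_printoptions(precision=4,suppress=True)
P={c:camera_params(c) for c in("top","side")}
t=lambda a,b:tri([(P["top"],a),(P["side"],b)])
c1=lambda u,v:(278+u*.2375,122+v*.2375); c2=lambda u,v:(260+u*.2125,110+v*.2125)
print("stopper",t(c1(308,135),c2(252,95)))
print("knob",t((435,75),(337,66)))
# crate rim corners: left(far-left), front(near-left), right(near-right)
L=t(c1(32,138),c2(32,208));F=t(c1(133,372),c2(210,345));R=t(c1(376,282),c2(355,200));print("rim",L,F,R)
print("can edge z.3",ray("top",(372,118),.3),ray("top",(425,180),.3))
E
```

```text
stopper [ 0.5475 -0.2137  0.1447]
knob [ 0.7515 -0.5669  0.0693]
rim [ 0.6061 -0.0603  0.0907] [ 0.4445 -0.0798  0.0795] [ 0.4644 -0.2487  0.0753]
can edge z.3 [ 0.5687 -0.2273  0.3   ] [ 0.4032 -0.2869  0.3   ]
```

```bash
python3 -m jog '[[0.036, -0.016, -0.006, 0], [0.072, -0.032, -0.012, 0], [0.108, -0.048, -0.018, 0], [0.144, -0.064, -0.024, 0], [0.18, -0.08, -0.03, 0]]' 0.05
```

```text
refused: ROWS must be an object with one list for each field. Nothing was moved.
```

Refused on format, not on reach. It needs an object with one list for each field.

```bash
python3 -m jog '{"tx": [0.036, 0.072, 0.108, 0.144, 0.18], "ty": [-0.016, -0.032, -0.048, -0.064, -0.08], "tz": [-0.006, -0.012, -0.018, -0.024, -0.03], "spin": [0, 0, 0, 0, 0]}' 0.05
python3 -m jog '{"tx": [0.036, 0.072, 0.108, 0.144, 0.18], "ty": [-0.016, -0.032, -0.048, -0.064, -0.08], "tz": [0, 0, 0, 0, 0], "spin": [0, 0, 0, 0, 0]}'
python3 -m jog '{"tx": [0.014, 0.028, 0.042, 0.056, 0.07], "ty": [-0.006, -0.013, -0.019, -0.025, -0.032], "tz": [0, 0, 0, 0, 0], "spin": [-0.12, -0.24, -0.36, -0.48, -0.6]}'
python3 -m jog '{"tx": [0, 0], "ty": [0, 0], "tz": [0, 0], "spin": [0, -0.03]}'
python3 - <<'E'
from h import *
np.set_printoptions(precision=4,suppress=True)
s=robot.read_state();print(s["t"],s["position"],s["tcp_rot"],s["gripper_width"])
p=camera_params("wrist");print(np.array(p["pose"])[:3])
save("wrist","w1")
for t in("sample_bottle","bottle_1"):
    for r in pinpoint("wrist",t): print(t,r["conf"],r["pixel"],ray("wrist",r["pixel"],.005,p)[:2])
print("pred",proj("wrist",[.543,-.21,.16],p))
E
```

```text
t: 1.42
position: [0.3003, -0.4033, 0.2571]
tcp_rot: [0.0, 0.991, 0.135, 0.0]
ft_force: [-0.1, -1.3, 0.2]
gripper_width: 0.0647
finger_force: 0.0
t: 1.83
position: [0.4525, -0.2779, 0.2568]
tcp_rot: [0.0, 0.991, 0.135, 0.0]
ft_force: [-0.6, -0.6, -0.4]
gripper_width: 0.0499
finger_force: 0.0
t: 2.25
position: [0.5107, -0.2294, 0.2566]
tcp_rot: [0.0, 0.905, 0.425, -0.0]
ft_force: [0.2, 0.1, -0.6]
gripper_width: 0.0502
finger_force: 0.0
t: 2.42
position: [0.5103, -0.2296, 0.2565]
tcp_rot: [-0.0, 0.901, 0.435, -0.0]
ft_force: [-0.6, 0.2, 0.1]
gripper_width: 0.0501
finger_force: 0.0
2.4167 [ 0.5103 -0.2296  0.2565] [-0.0001  0.9006  0.4347 -0.0001] 0.050075698010675115
[[ 0.7829 -0.5931 -0.188   0.5621]
 [-0.6222 -0.7459 -0.2376 -0.1635]
 [ 0.0007  0.303  -0.953   0.4155]]
sample_bottle 0.98 [138.4, 6.9] [ 0.5215 -0.0098]
sample_bottle 0.8 [263.5, 132.5] [ 0.5459 -0.2052]
sample_bottle 0.78 [389.8, 109.7] [ 0.6831 -0.2793]
bottle_1 0.97 [234.3, 37.3] [ 0.5856 -0.0999]
bottle_1 0.94 [207.7, 134.5] [ 0.49   -0.1639]
bottle_1 0.93 [233.3, 166.1] [ 0.4895 -0.2146]
bottle_1 0.88 [175.8, 102.6] [ 0.4847 -0.1111]
bottle_1 0.86 [203.7, 72.4] [ 0.5336 -0.1064]
bottle_1 0.82 [261.8, 71.7] [ 0.5876 -0.1484]
bottle_1 0.76 [297.4, 105.1] [ 0.5982 -0.205 ]
bottle_1 0.6 [233.4, 104.0] [ 0.5382 -0.1557]
pred [np.float64(270.441701191301), np.float64(160.26731217801384)]
```

View pics/w1.png

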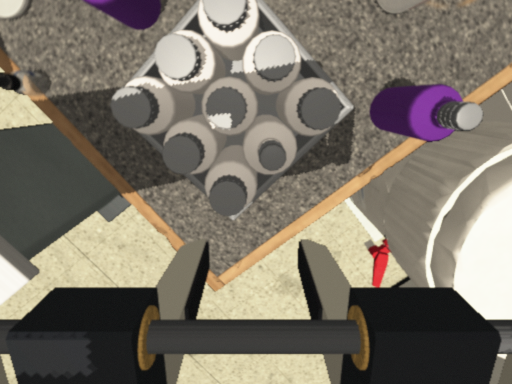

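```bash
python3 - <<'E'
from h import *
np.set_printoptions(precision=4,suppress=True)
p=camera_params("wrist")
im=cv2.imread("pics/w1.png")
cv2.imwrite("pics/w1c.png",cv2.resize(im[90:230,180:360],None,fx=4,fy=4,interpolation=2))
for px in((272,152),(272,155),(272,158)): print(ray("wrist",px,.16,p))
# lattice fit
B=np.array([[.5459,-.2052],[.5856,-.0999],[.49,-.1639],[.4895,-.2146],[.4847,-.1111],[.5336,-.1064],[.5876,-.1484],[.5982,-.205],[.5382,-.1557]])
I=np.array([[0,-1],[1,1],[-1,0],[-1,-1],[-1,1],[0,1],[1,0],[1,-1],[0,0]])*.0525
c=B.mean(0);U,S,V=np.linalg.svd(I.T@(B-c));R=(U@V).T;print(c,np.arctan2(R[1,0],R[0,0]),c+R@[0,-.0525])
q=c+R@[0,-.0525]
for z in(.129,.16):print(proj("wrist",[*q,z],p))
E
```

```text
[ 0.5475 -0.2063  0.16  ]
[ 0.5461 -0.2082  0.16  ]
[ 0.5446 -0.2101  0.16  ]
[ 0.5393 -0.1567] 0.10697695765950464 [ 0.5449 -0.2089]
[np.float64(269.44943187132685), np.float64(150.44376189082345)]
[np.float64(271.3640887759434), np.float64(156.64822407829485)]
```

View pics/w1c.png

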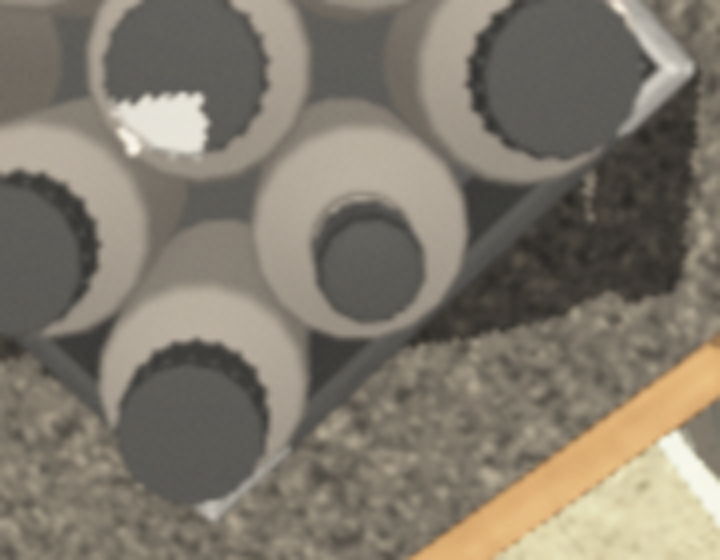

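The stopper's top is centred at wrist px (272,157), i.e. about (0.545, -0.209). The jaws are already along the crate's diagonal.

```bash
python3 -m jog '{"tx": [0.019, 0.0375, 0.0375, 0.0375, 0.0375], "ty": [0.007, 0.0145, 0.0145, 0.0145, 0.0145], "tz": [0.02, 0.04, 0.06, 0.075, 0.075], "spin": [0, 0, 0, 0, 0]}' 0.05
python3 - <<'E'
from h import *
np.set_printoptions(precision=4,suppress=True)
print(robot.read_state()["position"])
p=camera_params("wrist");save("wrist","w2")
print(proj("wrist",[.545,-.2093,.16],p))
im=cv2.imread("pics/w2.png");cv2.imwrite("pics/w2c.png",cv2.resize(im[150:384,130:380],None,fx=2.5,fy=2.5))
E
```

```text
t: 2.98
position: [0.5433, -0.2091, 0.1787]
tcp_rot: [-0.002, 0.901, 0.434, -0.002]
ft_force: [1.7, -0.3, -0.2]
gripper_width: 0.0495
finger_force: 0.0
[ 0.5433 -0.2091  0.1787]
[np.float64(256.3359862536579), np.float64(242.0703041167278)]
```

View pics/w2c.png

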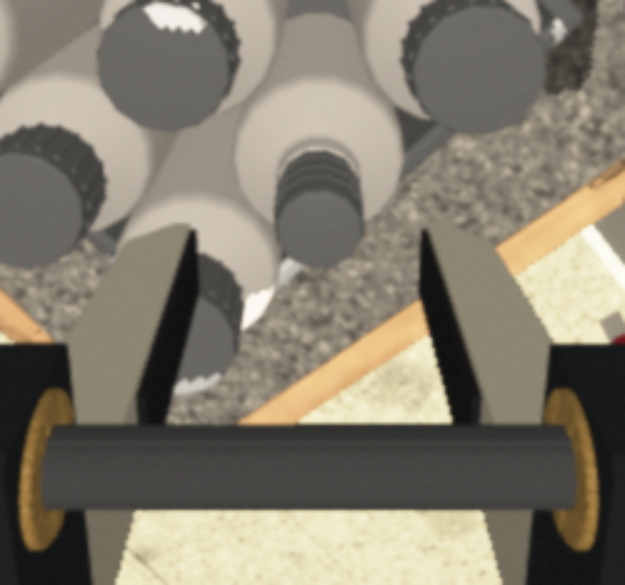

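Stopper is centred between the jaws (px (257.6,243) vs predicted (256,242)). Descending.

```bash
python3 -m jog '{"tx": [0, 0, 0, 0, 0], "ty": [0, 0, 0, 0, 0], "tz": [0.01, 0.02, 0.03, 0.04, 0.044], "spin": [0, 0, 0, 0, 0]}' && python3 -m jog '{"tx": [0, 0], "ty": [0, 0], "tz": [0, 0], "spin": [0, 0]}'
```

```text
t: 3.45
position: [0.5441, -0.2093, 0.1359]
tcp_rot: [-0.001, 0.9, 0.435, -0.001]
ft_force: [-0.0, -0.7, -0.5]
gripper_width: 0.0501
finger_force: 0.0
t: 3.62
position: [0.5448, -0.2096, 0.1375]
tcp_rot: [-0.0, 0.9, 0.435, -0.0]
ft_force: [-0.2, 0.0, 0.5]
gripper_width: 0.05
finger_force: 0.0
```

```bash
python3 -m jog '{"tx": [0, 0, 0, 0, 0], "ty": [0, 0, 0, 0, 0], "tz": [0, 0, 0, 0, 0], "spin": [0, 0, 0, 0, 0]}' 0.0 && python3 -m jog '{"tx": [0, 0, 0, 0, 0], "ty": [0, 0, 0, 0, 0], "tz": [-0.003, -0.006, -0.010, -0.015, -0.02], "spin": [0, 0, 0, 0, 0]}'
```

```text
t: 4.03
position: [0.5448, -0.2095, 0.1378]
tcp_rot: [0.0, 0.9, 0.435, 0.0]
ft_force: [-0.2, 1.0, -0.6]
gripper_width: 0.0215
finger_force: 30.2
t: 4.45
position: [0.5448, -0.2095, 0.1582]
tcp_rot: [0.0, 0.9, 0.435, 0.0]
ft_force: [-1.1, 0.2, -0.8]
gripper_width: 0.0215
finger_force: 30.0
```

```bash
for i in 1; do python3 -m jog '{"tx": [0, 0, 0, 0, 0], "ty": [0, 0, 0, 0, 0], "tz": [-0.012, -0.026, -0.04, -0.055, -0.07], "spin": [0, 0, 0, 0, 0]}'; python3 -m jog '{"tx": [0, 0, 0, 0, 0], "ty": [0, 0, 0, 0, 0], "tz": [-0.016, -0.032, -0.05, -0.07, -0.09], "spin": [0, 0, 0, 0, 0]}'; python3 -m jog '{"tx": [0, 0], "ty": [0, 0], "tz": [0, 0], "spin": [0, 0]}'; done
python3 - <<'E'
from h import *
np.set_printoptions(precision=4,suppress=True)
a=save("top","d");b=save("side","e");w=save("wrist","w3")
cv2.imwrite("pics/de.png",cv2.resize(np.hstack([a[60:300,80:400],b[80:320,150:470]]),None,fx=1.25,fy=1.25)[:,:,::-1])
obs={}
for c in("top","side"):
    for t,z in(("pan_center",.058),("balance_key_top",.04),("balance",0)):
        for r in pinpoint(c,t)[:2]: print(c,t,round(r["conf"],2),np.round(r["pixel"],1),ray(c,r["pixel"],z)[:2])
E
```

```text
t: 4.87
position: [0.5447, -0.2095, 0.2294]
tcp_rot: [0.0, 0.9, 0.435, 0.0]
ft_force: [-0.1, -0.4, -0.7]
gripper_width: 0.0217
finger_force: 30.0
t: 5.28
position: [0.5445, -0.2093, 0.3196]
tcp_rot: [0.0, 0.9, 0.435, 0.0]
ft_force: [1.0, -0.0, -0.6]
gripper_width: 0.0217
finger_force: 30.0
t: 5.45
position: [0.5449, -0.2096, 0.3187]
tcp_rot: [0.001, 0.9, 0.435, 0.001]
ft_force: [0.8, 0.5, -1.2]
gripper_width: 0.0213
finger_force: 30.0
top pan_center 0.65 [123.2 223.2] [0.5398 0.4082]
top balance_key_top 0.65 [142.  260.7] [0.4327 0.3808]
top balance 0.63 [137.1 240.4] [0.4987 0.3934]
side pan_center 0.9 [161.3 257.9] [0.5444 0.4109]
side balance_key_top 0.42 [195.9 278.2] [0.4342 0.3701]
side balance 0.89 [184.1 269.6] [0.4943 0.3743]
side balance 0.62 [298.8 164.6] [ 0.5433 -0.1636]
```

View pics/de.png

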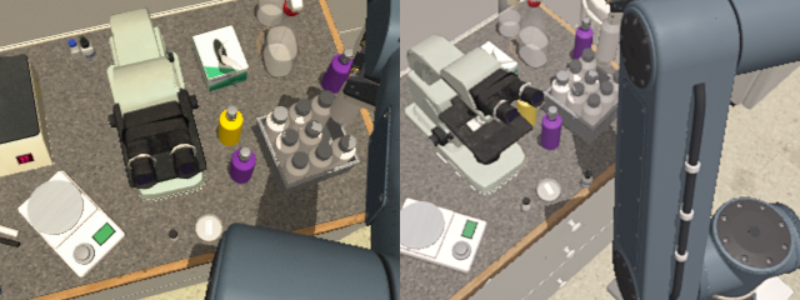

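Bottle is held clear above the crate and the other eight bottles still stand in place. Balance: pan ≈ (0.542, 0.409), key ≈ (0.433, 0.376). I carry it round in front of the microscope, turning the tool so that the wrist camera ends on the robot's side.

```bash
python3 -m jog '{"tx": [-0.008, -0.02, -0.031, -0.042, -0.053], "ty": [-0.025, -0.06, -0.095, -0.13, -0.163], "tz": [0, 0, 0, 0, 0], "spin": [-0.1, -0.2, -0.3, -0.4, -0.5]}'
python3 -m jog '{"tx": [0.028, 0.056, 0.083, 0.11, 0.138], "ty": [-0.016, -0.032, -0.048, -0.064, -0.08], "tz": [0, 0, 0, 0, 0], "spin": [-0.1, -0.2, -0.3, -0.4, -0.5]}'
python3 -m jog '{"tx": [0.031, 0.062, 0.093, 0.124, 0.155], "ty": [0.008, 0.017, 0.025, 0.034, 0.042], "tz": [0, 0, 0, 0, 0], "spin": [-0.1, -0.2, -0.3, -0.4, -0.5]}'
```

```text
t: 6.32
position: [0.3823, -0.149, 0.3172]
tcp_rot: [-0.0, 0.763, 0.646, -0.0]
ft_force: [0.7, 0.1, -0.5]
gripper_width: 0.0213
finger_force: 30.0
t: 6.73
position: [0.3277, 0.0007, 0.3177]
tcp_rot: [0.0, 0.58, 0.815, 0.0]
ft_force: [0.5, 1.0, 0.7]
gripper_width: 0.0215
finger_force: 30.0
t: 7.15
position: [0.3176, 0.1616, 0.3178]
tcp_rot: [0.0, 0.36, 0.933, 0.0]
ft_force: [1.4, -1.2, -1.9]
gripper_width: 0.0215
finger_force: 30.0
```

```bash
python3 -m jog '{"tx": [0.023, 0.047, 0.07, 0.087, 0.091], "ty": [0.026, 0.052, 0.078, 0.11, 0.133], "tz": [0, 0, 0, 0, 0], "spin": [-0.1, -0.2, -0.3, -0.4, -0.5]}'
python3 -m jog '{"tx": [-0.018, -0.036, -0.054, -0.072, -0.088], "ty": [0.021, 0.042, 0.063, 0.084, 0.104], "tz": [0, 0, 0, 0, 0], "spin": [-0.1, -0.2, -0.3, -0.4, -0.5]}'
python3 -m jog '{"tx": [0, 0], "ty": [0, 0], "tz": [0, 0], "spin": [0, 0]}'
python3 - <<'E'
from h import *
np.set_printoptions(precision=4,suppress=True)
s=robot.read_state();print(s["position"],s["tcp_rot"])
p=camera_params("wrist");a=save("wrist","w4");b=save("top","f")
for t,z in(("pan_center",.058),("balance_key_top",.04),("balance",0)):
    for r in pinpoint("wrist",t)[:2]: print(t,round(r["conf"],2),np.round(r["pixel"],1),ray("wrist",r["pixel"],z,p)[:2])
cv2.imwrite("pics/g.png",np.hstack([a,b])[:, :, ::-1][:, :800]);print(proj("wrist",[.542,.409,.058],p),proj("wrist",[.433,.376,.04],p))
E
```

```text
t: 7.57
position: [0.3401, 0.3226, 0.3176]
tcp_rot: [-0.0, 0.117, 0.993, 0.0]
ft_force: [0.3, -0.0, -1.2]
gripper_width: 0.0212
finger_force: 30.0
t: 7.98
position: [0.4521, 0.4003, 0.3172]
tcp_rot: [-0.0, -0.132, 0.991, -0.0]
ft_force: [0.6, 0.3, -1.1]
gripper_width: 0.022
finger_force: 30.0
t: 8.15
position: [0.4513, 0.3997, 0.3167]
tcp_rot: [-0.001, -0.129, 0.992, -0.0]
ft_force: [-0.6, 0.5, -1.9]
gripper_width: 0.0212
finger_force: 30.0
[0.4513 0.3997 0.3167] [-0.0006 -0.1288  0.9917 -0.0003]
balance_key_top 0.82 [236.2 140.2] [0.4272 0.3695]
balance 0.79 [239.2 185.2] [0.497  0.3894]
balance 0.68 [42.8 77.9] [0.4182 0.0915]
[np.float64(243.27701996522072), np.float64(229.83167866505056)] [np.float64(239.87094927420733), np.float64(145.66444849322426)]
```

View pics/g.png

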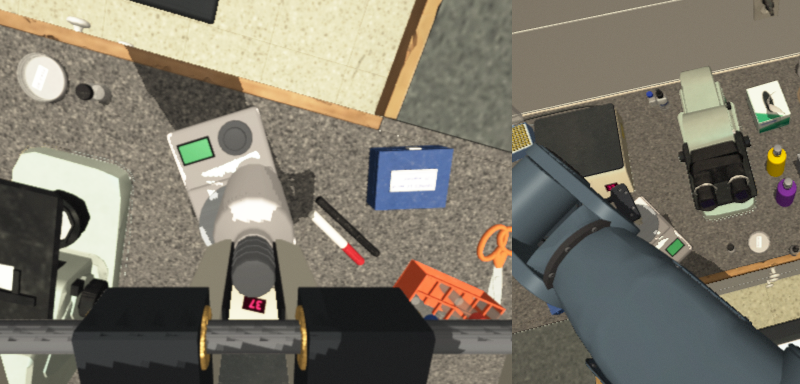

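Bottle hangs straight in the jaws; the key shows at wrist px (236,139). Now I refine pan and key by fitting their projected circles to the edges in the clear early pictures.

```bash
cat > fit.py <<'E'
from h import *
np.set_printoptions(precision=4,suppress=True)
ang=np.linspace(0,2*np.pi,120,endpoint=False);C=np.c_[np.cos(ang),np.sin(ang)]
G={c:cv2.GaussianBlur(cv2.imread(f"pics/{f}.png",0).astype(np.float32),(0,0),.7) for c,f in(("top","a"),("side","b"))}
P={c:camera_params(c) for c in G}
def ring(c,x,y,r,z):
    q=np.array([proj(c,[x+r*u,y+r*v,z],P[c]) for u,v in C],np.float32)
    return cv2.remap(G[c],q[:,:1],q[:,1:],1)
def fit(x0,y0,r,z,cams,span,d):
    best=None
    for x in np.arange(x0-span,x0+span,.0015):
        for y in np.arange(y0-span,y0+span,.0015):
            s=sum(np.mean(np.clip(ring(c,x,y,r+d,z)-ring(c,x,y,r-d,z),-5,40)) for c in cams)
            if best is None or s>best[0]: best=(s,x,y)
    return np.array(best)
for cams in(["top"],["side"],["top","side"]):
    print(cams,fit(.542,.409,.06,.058,cams,.015,.003),fit(.43,.375,.015,.04,cams,.012,.003))
E
python3 fit.py
```

```text
['top'] [20.5822  0.533   0.406 ] [20.7473  0.436   0.3675]
['side'] [19.3232  0.533   0.406 ] [20.2819  0.418   0.378 ]
['top', 'side'] [39.9054  0.533   0.406 ] [39.908   0.436   0.3675]
```

```bash
python3 - <<'E'
from h import *
t=np.linspace(0,2*np.pi,60)
out=[]
for c,f,(u,v) in(("top","a",(90,190)),("side","b",(130,230))):
    im=cv2.resize(cv2.imread(f"pics/{f}.png")[v:v+100,u:u+100],(400,400),interpolation=2)
    for x,y,r,z,col in((.533,.406,.06,.058,(0,0,255)),(.425,.369,.015,.04,(255,0,0))):
        q=np.array([proj(c,[x+r*np.cos(a),y+r*np.sin(a),z]) for a in t]);q=((q-[u,v]+.5)*4-.5).astype(int)
        cv2.polylines(im,[q],True,col,1)
    out.append(im)
cv2.imwrite("pics/h.png",np.hstack(out))
E
```

```text
(no output)
```

View pics/h.png

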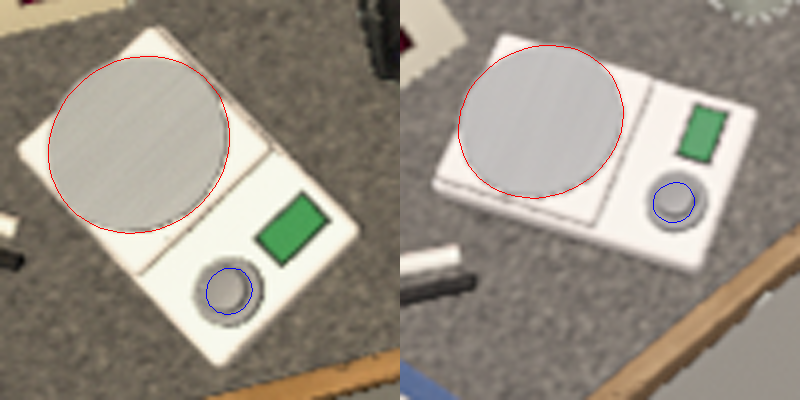

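Overlays sit on the pan rim in both views; the key at (0.425, 0.3695) fits too. Moving over the pan and lowering.

```bash
python3 -m jog '{"tx": [-0.02, -0.04, -0.06, -0.075, -0.081], "ty": [-0.004, -0.007, -0.011, -0.014, -0.015], "tz": [0, 0, 0, 0.01, 0.02], "spin": [0, 0, 0, 0, 0]}'
python3 -m jog '{"tx": [0, 0, 0, 0, 0], "ty": [0, 0, 0, 0, 0], "tz": [0.016, 0.034, 0.052, 0.068, 0.08], "spin": [0, 0, 0, 0, 0]}'
python3 -m jog '{"tx": [0, 0, 0, 0, 0], "ty": [0, 0, 0, 0, 0], "tz": [0.008, 0.014, 0.018, 0.02, 0.02], "spin": [0, 0, 0, 0, 0]}'
```

```text
t: 8.82
position: [0.5345, 0.4054, 0.2976]
tcp_rot: [0.001, -0.129, 0.992, 0.0]
ft_force: [0.2, -0.3, -0.9]
gripper_width: 0.0217
finger_force: 30.0
t: 9.23
position: [0.532, 0.4054, 0.2159]
tcp_rot: [-0.001, -0.129, 0.992, -0.0]
ft_force: [0.1, 0.1, -0.4]
gripper_width: 0.0214
finger_force: 30.0
t: 9.65
position: [0.5332, 0.4058, 0.1978]
tcp_rot: [0.0, -0.129, 0.992, 0.0]
ft_force: [0.4, 0.0, -0.7]
gripper_width: 0.0213
finger_force: 30.0
```

Gap of about 7 mm left; easing down in small rows watching the force.

```bash
python3 -m jog '{"tx": [0, 0, 0, 0, 0], "ty": [0, 0, 0, 0, 0], "tz": [0.0015, 0.003, 0.0045, 0.0055, 0.0055], "spin": [0, 0, 0, 0, 0]}'; python3 -m jog '{"tx": [0, 0, 0], "ty": [0, 0, 0], "tz": [0.0005, 0.001, 0.001], "spin": [0, 0, 0]}'
```

```text
t: 10.07
position: [0.5331, 0.4057, 0.1919]
tcp_rot: [-0.0, -0.129, 0.992, -0.0]
ft_force: [-0.4, -0.2, -0.5]
gripper_width: 0.0215
finger_force: 30.0
t: 10.32
position: [0.5331, 0.4058, 0.1911]
tcp_rot: [-0.0, -0.129, 0.992, -0.0]
ft_force: [1.1, 0.2, -1.0]
gripper_width: 0.0212
finger_force: 30.0
```

```bash
python3 -m jog '{"tx": [0, 0, 0], "ty": [0, 0, 0], "tz": [0.0004, 0.0007, 0.0007], "spin": [0, 0, 0]}'
```

```text
t: 10.57
position: [0.5332, 0.4059, 0.1908]
tcp_rot: [0.0, -0.129, 0.992, 0.0]
ft_force: [-0.8, -0.6, 1.1]
gripper_width: 0.0217
finger_force: 30.0
```

```bash
python3 -m jog '{"tx": [0, 0, 0], "ty": [0, 0, 0], "tz": [0.0003, 0.0006, 0.0006], "spin": [0, 0, 0]}'
```

```text
t: 10.82
position: [0.5334, 0.406, 0.1907]
tcp_rot: [0.001, -0.129, 0.992, 0.0]
ft_force: [-1.1, 0.6, 5.6]
gripper_width: 0.0215
finger_force: 30.0
```

Contact. Release and rise straight up clear of the stopper.

```bash
python3 -m jog '{"tx": [0, 0, 0, 0], "ty": [0, 0, 0, 0], "tz": [0, 0, 0, 0], "spin": [0, 0, 0, 0]}' 0.06; python3 -m jog '{"tx": [0, 0, 0, 0, 0], "ty": [0, 0, 0, 0, 0], "tz": [-0.01, -0.03, -0.055, -0.08, -0.10], "spin": [0, 0, 0, 0, 0]}'
python3 -m jog '{"tx": [0.03, 0.06, 0.09, 0.115, 0.115], "ty": [0.004, 0.009, 0.014, 0.018, 0.018], "tz": [0, 0, 0, 0, 0], "spin": [0, 0, 0, 0, 0]}' 0.0
python3 - <<'E'
from h import *
np.set_printoptions(precision=4,suppress=True)
print(robot.read_state()["position"])
p=camera_params("wrist");a=save("wrist","w5")
for t,z in(("sample_bottle",.058),("balance_key_top",.04),("pan_center",.058)):
    for r in pinpoint("wrist",t)[:2]: print(t,round(r["conf"],2),np.round(r["pixel"],1),ray("wrist",r["pixel"],z,p)[:2])
print(proj("wrist",[.533,.406,.058],p),proj("wrist",[.533,.406,.213],p),proj("wrist",[.4245,.369,.04],p))
E
```

```text
t: 11.15
position: [0.533, 0.4057, 0.1896]
tcp_rot: [-0.0, -0.129, 0.992, -0.0]
ft_force: [0.2, 0.1, -0.1]
gripper_width: 0.0436
finger_force: 0.0
t: 11.57
position: [0.5333, 0.4059, 0.2927]
tcp_rot: [0.001, -0.129, 0.992, 0.0]
ft_force: [-0.6, 0.3, -0.4]
gripper_width: 0.0596
finger_force: 0.0
t: 11.98
position: [0.4139, 0.3936, 0.2911]
tcp_rot: [-0.0, -0.13, 0.992, 0.0]
ft_force: [-0.7, 0.4, -0.2]
gripper_width: 0.0313
finger_force: 0.0
[0.4139 0.3936 0.2911]
sample_bottle 0.62 [239.1 253.1] [0.5282 0.4045]
balance_key_top 0.55 [231.2 171.4] [0.4271 0.3676]
[np.float64(239.32106491330566), np.float64(256.4618285118)] [np.float64(232.15516365351067), np.float64(338.472756976157)] [np.float64(232.72057998756708), np.float64(169.7812402033139)]
```

View pics/w5.png

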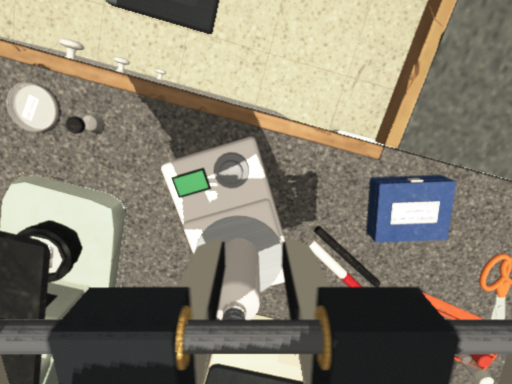

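The bottle stands upright alone on the pan (foot near px (239,253), predicted (239,256)); the key shows at px (231,171). Going over the key with closed fingers.

```bash
python3 -m jog '{"tx": [-0.0014, -0.0014, -0.0014, -0.0014, -0.0014], "ty": [-0.015, -0.027, -0.027, -0.027, -0.027], "tz": [0, 0.01, 0.04, 0.07, 0.10], "spin": [0, 0, 0, 0, 0]}' 0.0
python3 -m jog '{"tx": [0, 0, 0, 0, 0], "ty": [0, 0, 0, 0, 0], "tz": [0.03, 0.06, 0.085, 0.105, 0.12], "spin": [0, 0, 0, 0, 0]}'
python3 -m jog '{"tx": [0, 0, 0, 0, 0], "ty": [0, 0, 0, 0, 0], "tz": [0, 0.005, 0.01, 0.013, 0.013], "spin": [0, 0, 0, 0, 0]}'
```

```text
t: 12.6
position: [0.4268, 0.3677, 0.1887]
tcp_rot: [0.0, -0.129, 0.992, 0.0]
ft_force: [0.9, -1.0, 0.1]
gripper_width: 0.0002
finger_force: 0.0
t: 13.02
position: [0.426, 0.3674, 0.0675]
tcp_rot: [-0.001, -0.129, 0.992, -0.001]
ft_force: [1.4, 0.2, 0.4]
gripper_width: 0.0007
finger_force: 0.0
t: 13.43
position: [0.4266, 0.3682, 0.0583]
tcp_rot: [0.001, -0.129, 0.992, 0.0]
ft_force: [1.1, -3.2, 6.1]
gripper_width: 0.0004
finger_force: 3.1
```

```bash
python3 -m jog '{"tx": [0, 0], "ty": [0, 0], "tz": [0, 0], "spin": [0, 0]}'
python3 - <<'E'
from h import *
np.set_printoptions(precision=4,suppress=True)
s=robot.read_state();print(s["position"],s["ft_force"],s["moment"])
a=save("wrist","w6");b=save("side","s6")
print(proj("wrist",[*s["position"][:2],s["position"][2]-.008]))
cv2.imwrite("pics/i.png",np.hstack([cv2.resize(a[150:350,130:330],(400,400),interpolation=2),cv2.resize(b[220:320,130:230],(400,400),interpolation=2)])[:,:,::-1])
E
```

```text
t: 13.6
position: [0.4266, 0.3683, 0.0583]
tcp_rot: [0.001, -0.129, 0.992, 0.0]
ft_force: [-0.2, -2.6, 8.0]
gripper_width: 0.0008
finger_force: 3.8
[0.4266 0.3683 0.0583] [-0.2115 -2.6056  8.0488] [-0.5471 -0.2154 -0.0294]
[np.float64(253.37102074899101), np.float64(254.51005514295997)]
```

View pics/i.png

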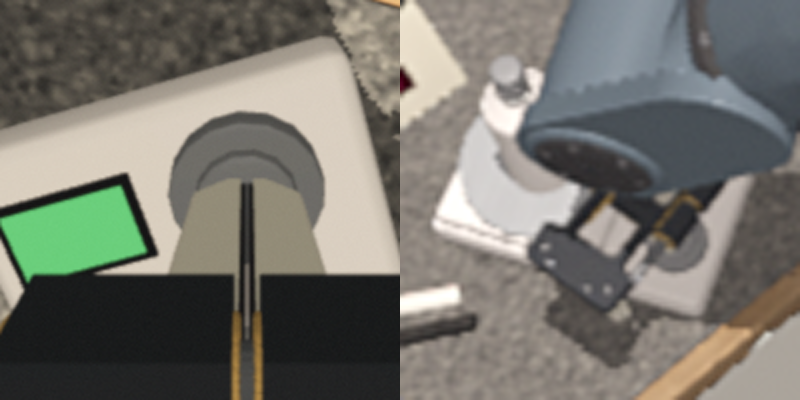

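The fingertips sit on the key (its ring centre at crop (247,190)), but contact came higher than I guessed. Force versus height while rising will show whether it is the spring or something rigid.

```bash
python3 - <<'E'
from h import *
import json
np.set_printoptions(precision=4,suppress=True)
P=camera_params("top");Q=camera_params("side")
print("tri key top/side from overlay disc centres", tri([(P,(90+229/4,190+290/4)),(Q,(130+275/4,230+200/4))]))
E
for k in 1 2 3; do python3 -m jog '{"tx": [0, 0, 0, 0], "ty": [0, 0, 0, 0], "tz": [-0.001, -0.0015, -0.0015, -0.0015], "spin": [0, 0, 0, 0]}' | grep -E 'pos|ft|finger'; done
```

```text
tri key top/side from overlay disc centres [0.4239 0.3677 0.0421]
position: [0.4264, 0.3683, 0.059]
ft_force: [3.7, -1.3, 4.1]
finger_force: 2.2
position: [0.4258, 0.3683, 0.06]
ft_force: [3.2, 1.2, 4.1]
finger_force: 1.9
position: [0.4255, 0.3681, 0.0613]
ft_force: [2.8, 2.5, 3.0]
finger_force: 1.5
```

```bash
for k in 1 2 3 4; do python3 -m jog '{"tx": [0, 0, 0], "ty": [0, 0, 0], "tz": [-0.001, -0.001, -0.001], "spin": [0, 0, 0]}' | grep -E 'pos|ft|finger'; done
```

```text
position: [0.4253, 0.3679, 0.0622]
ft_force: [1.2, 2.0, 2.8]
finger_force: 1.3
position: [0.4253, 0.3678, 0.0632]
ft_force: [0.1, 1.1, 2.6]
finger_force: 1.0
position: [0.4253, 0.3678, 0.0642]
ft_force: [-0.7, 1.2, 2.1]
finger_force: 0.7
position: [0.4256, 0.3678, 0.0652]
ft_force: [-0.5, 0.0, -0.2]
finger_force: 0.0
```

The force falls linearly with height and vanishes 6 mm above the stop, so the key went fully down and has sprung back. Retreating clear and checking before hand-in.

```bash
python3 -m jog '{"tx": [0, 0, 0, 0, 0], "ty": [0, 0, 0, 0, 0], "tz": [-0.03, -0.06, -0.1, -0.14, -0.18], "spin": [0, 0, 0, 0, 0]}' && python3 -m jog '{"tx": [0.03, 0.06, 0.06, 0.06], "ty": [0, 0, 0, 0], "tz": [0, 0, 0, 0], "spin": [0, 0, 0, 0]}'
python3 - <<'E'
from h import *
np.set_printoptions(precision=4,suppress=True)
p=camera_params("wrist");a=save("wrist","w7");b=save("top","t7")
for r in pinpoint("wrist","sample_bottle")[:2]: print(round(r["conf"],2),np.round(r["pixel"],1),ray("wrist",r["pixel"],.058,p)[:2])
for r in pinpoint("top","bottle_1"): print(round(r["conf"],2),np.round(r["pixel"]),ray("top",r["pixel"],.005)[:2])
cv2.imwrite("pics/j.png",np.hstack([cv2.resize(a,(400,300)),cv2.resize(b,(400,300))])[:,:,::-1])
E
```

```text
t: 16.12
position: [0.4252, 0.3676, 0.2471]
tcp_rot: [-0.0, -0.129, 0.992, -0.0]
ft_force: [-0.1, 0.6, 0.3]
gripper_width: 0.0
finger_force: 0.0
t: 16.45
position: [0.3669, 0.3524, 0.2457]
tcp_rot: [0.0, -0.13, 0.992, 0.0]
ft_force: [0.5, 0.4, 0.1]
gripper_width: 0.0006
finger_force: 0.0
0.48 [259.1 310.2] [0.5289 0.403 ]
0.95 [328. 200.] [ 0.4778 -0.1571]
0.95 [309. 201.] [ 0.4875 -0.1024]
0.87 [317. 162.] [ 0.5948 -0.1589]
0.75 [305. 186.] [ 0.5348 -0.1041]
0.7 [346. 189.] [ 0.495  -0.2166]
0.7 [300. 167.] [ 0.5924 -0.1078]
0.61 [319. 182.] [ 0.5344 -0.1461]
```

View pics/j.png

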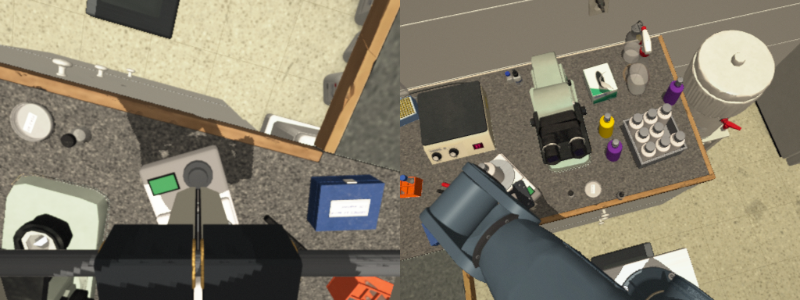

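The crate's eight bottles, the dish and the others are where they were, and the sample bottle is still on the pan (partly hidden; stopper seen near px (490,170) in the right picture). The robot touches nothing.

```bash
python3 -c "
from rig import robot
print(robot.sign_off())"
```

```text
the job is handed in; nothing more can be done
None
```

I drew the stoppered bottle straight up out of the crate and set it upright in the middle of the pan. Only then did I press the key: it went right down and sprang back, judging by the force readings. The job was handed in at about 17 s, with nothing else seen to have moved in the last pictures.

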